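Set the empty tin up under the swing-arm drill

TASK

The lid of the empty one of the two lidded tins is to get a hole in its middle. Push the drill stand's arm aside until the drill is well clear of the base plate, find out by lifting which tin is the empty one (they look the same), and stand it upright on the base plate, snug in the V-block; leave the full tin standing where it was. Then push the arm back until the drill bit is over the middle of the tin's lid, without knocking the other things on the bench about.

Things in the scene. Friction and masses are not known exactly. Their poses are not given: they have to be found in the camera images.
- drill_stand: Swing-arm drill stand, fixed. Origin: on the axis of its column (27 mm thick, 283 mm high), at bench level. Its own -x is its front, turned 16 to 32 degrees from the robot to the robot's left. Grey base plate 250 x 160 x 16 mm, from 45 mm behind the column axis to 205 mm in front. On it a steel V-block, 30 mm high, its 90 degree V open to the front.
- v_seat (a point): Point on top of the base plate (16 mm above the bench), 160 mm in front of the column axis: where a tin's axis stands when its wall touches both jaws of the V-block. The jaws meet the tin 45 degrees left and right of its back; in front and beside, the plate is free.
- drill_arm (a joint): Angle (rad, -1.7 to 1.7) of the arm that swings level about the column. 0: it points to the stand's front, the bit exactly over v_seat; positive: swung anticlockwise seen from above, to the robot's right, where only low things lie; negative: to the left. Starts roughly over the base, stays where left; 3 to 5 N at the drill move it. The drill is off the base plate at 0.7 rad.
- drill_body (a point): Centre of the drill's upright round body (48 mm thick), 250 mm above the bench, 160 mm from the column axis: the height to push it. The body is free from 215 mm up to its top at 304 mm (highest of the stand); below is a collar 61 mm thick on the arm (30 mm wide, underside 174 mm above the bench). A wall shelf overhangs the back of the bench: front edge at x = 0.63 m, underside 0.54 m up.
- bit_tip (a point): Tip of the 5 mm drill bit, 105 mm above the bench (19 mm above the lid of a tin on the base plate), below the drill, 160 mm from the column axis; the chuck above it is 31 mm thick and begins at 131 mm.
- tin_a: Plain bare-metal round tin with a pressed-in lid that stays on, 60 mm thick (61 at the rims), 70 mm high; origin at the centre of its underside. On the bench to the left of the stand. Looks the same as tin_b: one of the two is empty (60 to 100 g), the other, either one, is full of washers (340 to 560 g).
- tin_b: The other tin of the same make, size and look; origin at the centre of its underside.
- jar_screws: Bystander: glass jar of screws, 66 mm thick, 96 mm high, origin at the centre of its underside; behind the tins.
- tape_measure: Bystander: yellow tape measure, 34 x 73 x 68 mm, origin under its centre; behind the tins.
Mind the look-alikes: they are no part of the job. Leave any pink look-alike of the tin_a alone.

How it is judged:
On the way, in this order (a step that is already met when the one before it is completed fails the run):
1. the drill arm is swung clear of the base plate, to either side ((value of joint drill_arm above 0.65 rad or value of joint drill_arm below -0.65 rad)), for 0.2 s.
2. the empty tin (the one that rests on the stand with less than 2.2 N) stands upright on the base plate, snug in the V-block, let go (((horizontal distance between tin_a and v_seat below 0.006 m and z of tin_a in the frame of v_seat below 0.003 m and angle between tin_a's own z axis and vertical below 0.08 rad and contact force between tin_a and drill_stand below 2.2 N and contact force between the fingers and tin_a below 0.1 N) or (horizontal distance between tin_b and v_seat below 0.006 m and z of tin_b in the frame of v_seat below 0.003 m and angle between tin_b's own z axis and vertical below 0.08 rad and contact force between tin_b and drill_stand below 2.2 N and contact force between the fingers and tin_b below 0.1 N))), for 0.2 s.
At the end, for the whole second after the job is handed in: The empty tin stands upright on the base plate in the V-block (axis within 6 mm of the seat), the drill bit is within 10 mm of the middle of its lid, the arm is at rest, and the full tin stands upright within 50 mm of where it was (((horizontal distance between tin_a and v_seat below 0.006 m and z of tin_a in the frame of v_seat below 0.003 m and angle between each of tin_a, tin_b's own z axis and vertical below 0.08 rad and contact force between tin_a and drill_stand below 2.2 N and contact force between the fingers and tin_a below 0.1 N and horizontal distance between bit_tip and tin_a below 0.01 m and linear speed of tin_a below 0.02 m/s and distance of tin_b from where it was at the start of the episode below 0.05 m) or (horizontal distance between tin_b and v_seat below 0.006 m and z of tin_b in the frame of v_seat below 0.003 m and angle between each of tin_b, tin_a's own z axis and vertical below 0.08 rad and contact force between tin_b and drill_stand below 2.2 N and contact force between the fingers and tin_b below 0.1 N and horizontal distance between bit_tip and tin_b below 0.01 m and linear speed of tin_b below 0.02 m/s and distance of tin_a from where it was at the start of the episode below 0.05 m)) and velocity of joint drill_arm between -0.05 and 0.05 rad/s); the robot touches nothing.
It fails at once if a tin is knocked over (angle between any of tin_a, tin_b's own z axis and vertical above 0.6 rad).
It fails at once if a bystander is moved by more than 50 mm (distance of any of jar_screws, tape_measure from where it was at the start of the episode above 0.05 m).
It also fails if it takes over 72 s, if anything falls off the work surface, if the arm or the gripper's body presses on something with over 40 N, if the wrist force passes 120 N, or if a joint passes its speed limit or range.

ROBOT

A 7-joint arm with a two-finger parallel gripper is mounted at the origin on a cart in front of the work surface, level with it; the furniture and walls round the work are solid. World frame = base frame: x ahead of the robot, y to its left, z up, the work surface at z = 0. Lengths are in m, angles in rad, forces in N, time in s.
With the tool pointing down it reaches from about 0.4 to 0.875 m from the base axis. Payload 19.3 kg.
Tool frame: the origin (TCP) lies on the centre line of the jaws, within the pads' length; the fingertips stand 11 mm ahead of it and the grasp point (between the pads) lies 8 mm behind it; z points along the fingers, y is the line along which they close (so a half turn about z gives the same grasp; the last joint's range is limited). The gripper opens to 85 mm and grips with 20 to 120 N. Pads are 22 mm wide; open, the fingers measure 114 mm over their backs; the gripper's body (76 mm by 85 mm) begins 54 mm behind the grasp point. The pads swing forward as they close: fully open they stand 13 mm farther back than shut.
Start: joints at [-1.367, 0.521, -0.036, 1.599, 0.021, 1.021, -0.113], TCP at [0.169, 0.602, 0.242] pointing down, gripper open.
Joint ranges: [-2.91, 2.91], [-0.3, 2.13], [-1.5, 1.42], [0.17, 2.43], [-1.26, 4.41], [0.16, 1.93], [-2.52, 2.52]. Speed limits (rad/s): [1.89, 1.89, 2.39, 2.39, 3.01, 3.01, 3.01].

INTERFACE

Orientations are given as a unit quaternion [x, y, z, w].
In Python, from plant import robot, get_image, calibration gives the robot as it stands.
- The arm moves only by the tool move_arm, never from a script. Its argument "plan" is a list of rows, each a list of 7 numbers: the shift along the tool's x, y, z in m, then the turn, a rotation vector about the tool's x, y, z in rad, then the opening, from 0 (shut) to 1 (fully open). A call has 1 to 5 rows; each row is the pose to reach, as a shift and turn from the pose commanded when the call began, along the tool's axes at that moment; what a row does not reach only later rows make up. A row lasts 1/8 s, in which the tool goes at most 62.5 mm and 10.7 degrees, less where a joint would pass 70% of its speed; a pose out of reach is approached as far as the arm can. A call with a gripper value outside its range is refused whole. The fingers move at their own pace and stop on an object; the grip force is fixed at half the most. Time passes only in rows, so rows that repeat a pose let the fingers close. It gives the time, the measured TCP pose, the force, the opening and the grip force at its end, in the units of the state.
- robot.get_state(): the state, without advancing time (a new reading comes with each control period).
- get_image(name): name is "side" or "top" or "wrist"; returns (picture, depth): 384x512x3 uint8, red, green, blue; 384x512 float32, m along the optical axis (not along the pixel's ray), 0 where there is no reading.
- calibration(name): a dict with "vertical_fov" (degrees; the focal length in pixels is half the picture's height over the tangent of half this angle, whatever the lens; pixels are square), "cx", "cy" (the principal point, pixels), "T" (4x4, takes a point from camera to world coordinates). Camera axes: x right, y down, z forward; pixel columns grow to the right and rows downward; lengths in m; the calibration is good to about 2 mm. A picture is of the moment at which its call begins: read the wrist's pose just before it. calibration takes no time and is no camera call; for the wrist camera it gives the pose at the moment of the call.
- robot.close_job(): hands the job in; it is judged then, once.
The state is a dict: "clock": time; "qpos": joint angles; "joint_velocities": joint speeds; "effort": joint torques, N m; "eef_pos": TCP position; "orientation": TCP orientation; "contact_force": force on the tool from outside, world axes, zero at the start; "torque": the same for the moment, N m; "gripper_width": finger opening in m; "finger_force": force on a finger pad.
Only numpy, scipy, OpenCV 4.12 (cv2) and the standard library are available. Lean on these libraries where they do the work, as an engineer would, in place of code of your own. Each camera call takes 0.05 s, during which the arm holds its last target. There are 200 camera calls.

## Working session

There is one attempt and no reset: what is moved stays moved. The work goes in short steps, Python scripts to look and compute and a tool call to move; the robot and the scene stay as the last step left them, time stands still between calls to the robot, and variables do not carry over. Pictures are saved under pics/ and viewed, at most 10 in all, crops included, and the job is handed in when it is done.

Besides the shell and the picture viewer there is one more tool, called after "Request:" as name(argument=value, ...), one argument or row to a line, values as JSON. move_arm: Moves the arm, as the interface text tells. Its arguments: {"type":"object","properties":{"plan":{"type":"array"}},"required":["plan"]}

```bash
mkdir -p pics; ls
cat > h.py <<'E'
import numpy as np, cv2
from plant import robot, get_image, calibration
def snap(n,name):
    c=calibration(n); im,d=get_image(n); np.savez('pics/%s.npz'%name,im=im,d=d,T=c['T'],p=[c['vertical_fov'],c['cx'],c['cy']])
    cv2.imwrite('pics/%s.png'%name,im[:,:,::-1]); return im,d
def load(name):
    return np.load('pics/%s.npz'%name)
def world(z,u,v,d=None):
    f=192/np.tan(np.radians(z['p'][0]/2)); 
    if d is None: d=z['d'][int(round(v)),int(round(u))]
    q=np.array([(u-z['p'][1])/f*d,(v-z['p'][2])/f*d,d,1]); return (z['T']@q)[:3]
def proj(z,P):
    f=192/np.tan(np.radians(z['p'][0]/2)); q=np.linalg.inv(z['T'])@np.append(P,1)
    return q[0]/q[2]*f+z['p'][1], q[1]/q[2]*f+z['p'][2]
def cloud(z):
    f=192/np.tan(np.radians(z['p'][0]/2)); v,u=np.mgrid[:384,:512]; d=z['d']
    q=np.stack([(u-z['p'][1])/f*d,(v-z['p'][2])/f*d,d,np.ones_like(d)],-1)
    return (q@z['T'].T)[...,:3]
E
python3 - <<'E'
from h import *
a,_=snap('top','t0'); b,_=snap('side','s0')
s=robot.get_state(); print({k:np.round(v,3) for k,v in s.items()})
for n in('t0','s0'): print(load(n)['T'].round(3),load(n)['p'])
E
```

```text
pics
{'clock': np.float64(0.1), 'qpos': array([-1.367,  0.522, -0.036,  1.6  ,  0.021,  1.021, -0.113]), 'joint_velocities': array([-0.001, -0.001,  0.001,  0.   ,  0.   , -0.   ,  0.001]), 'effort': array([ 3.0000e-03, -9.2847e+01,  1.9830e+00, -3.7053e+01,  1.8000e-02,
        5.0000e-03, -0.0000e+00]), 'eef_pos': array([0.169, 0.601, 0.242]), 'orientation': array([ 0.136,  0.991, -0.   , -0.   ]), 'contact_force': array([0.264, 0.723, 0.993]), 'torque': array([-0.059, -0.036, -0.058]), 'finger_force': np.float64(0.0), 'gripper_width': np.float64(0.085)}
[[ 0.219 -0.876  0.429  0.103]
 [-0.976 -0.196  0.099 -0.003]
 [-0.003 -0.44  -0.898  0.974]
 [ 0.     0.     0.     1.   ]] [ 54.87665895 254.64568457 198.5578556 ]
[[-0.985 -0.043  0.165  0.364]
 [-0.17   0.366 -0.915  0.981]
 [-0.021 -0.929 -0.368  0.524]
 [ 0.     0.     0.     1.   ]] [ 51.86092969 260.54349307 191.57029413]
```

View pics/t0.png

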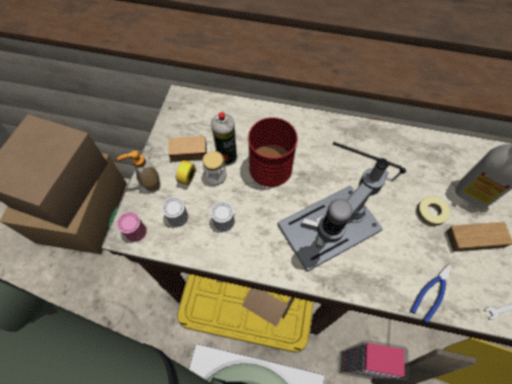

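View pics/s0.png

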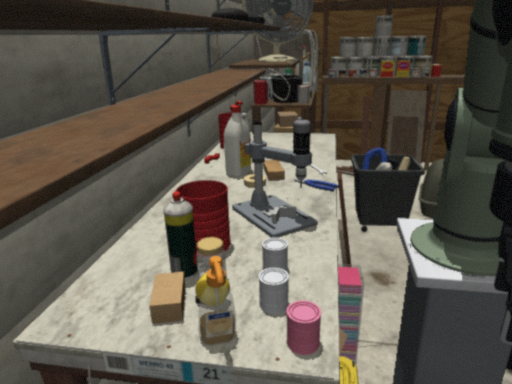

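The top view shows the candidates: grey tins at (175,211) and (223,215), and a pink look-alike at (130,227), which I'll leave alone. The jar is at (213,165), the tape at (185,172), the drill at (340,212) and the column at (378,168). The side view agrees, with the tins at (274,255) and (274,290) and the pink tin at (304,327).

```bash
cat > m.py <<'E'
from h import *
def circ(P,c,r,zlo,zhi):
    m=(np.hypot(P[...,0]-c[0],P[...,1]-c[1])<r)&(P[...,2]>zlo)&(P[...,2]<zhi)
    q=P[m]; 
    if len(q)<5: return None
    (cx,cy),rr=cv2.minEnclosingCircle(q[:,:2].astype(np.float32))
    return np.round([*q.mean(0),cx,cy,rr,len(q)],4)
E
python3 - <<'E'
from m import *
z=load('t0');P=cloud(z);zs=load('s0');Q=cloud(zs)
for n,u,v in[('tinL',175,208),('tinR',223,211),('pink',130,223),('jar',213,160),('tape',185,170),('drill',341,209),('col',379,163),('bin',272,125),('bottle',221,117),('sprayer',140,157)]:
    w=world(z,u,v); print(n,w.round(3), 'fit top-5..', circ(P,w[:2],.06,w[2]-.006,w[2]+.006), 'side', circ(Q,w[:2],.06,w[2]-.006,w[2]+.006))
# base plate
m=(P[...,2]>.008)&(P[...,2]<.024)&(P[...,1]<.1)&(P[...,1]>-.35)
m=cv2.morphologyEx(m.astype(np.uint8),cv2.MORPH_OPEN,np.ones((3,3)))
n,l,st,c=cv2.connectedComponentsWithStats(m); i=1+np.argmax(st[1:,4]); 
q=P[l==i]; r=cv2.minAreaRect(q[:,:2].astype(np.float32)); print(r,cv2.boxPoints(r),q[:,2].mean(),len(q))
cv2.imwrite('pics/crop.png',cv2.resize(z['im'][90:280,100:420,::-1],None,fx=2.5,fy=2.5,interpolation=cv2.INTER_CUBIC))
E
```

```text
tinL [0.461 0.3   0.069] fit top-5.. [4.626e-01 3.063e-01 6.840e-02 4.632e-01 3.066e-01 3.130e-02 3.830e+02] side [4.641e-01 3.081e-01 6.830e-02 4.651e-01 3.057e-01 3.170e-02 4.800e+02]
tinR [0.482 0.171 0.067] fit top-5.. [4.777e-01 1.741e-01 6.830e-02 4.784e-01 1.743e-01 3.070e-02 3.840e+02] side [4.795e-01 1.767e-01 6.800e-02 4.800e-01 1.726e-01 3.270e-02 3.430e+02]
pink [0.394 0.403 0.067] fit top-5.. [3.945e-01 4.073e-01 6.800e-02 3.953e-01 4.075e-01 3.130e-02 4.120e+02] side [3.958e-01 4.102e-01 6.800e-02 3.967e-01 4.069e-01 3.190e-02 7.430e+02]
jar [0.615 0.233 0.094] fit top-5.. [6.190e-01 2.333e-01 9.570e-02 6.308e-01 2.289e-01 4.430e-02 3.260e+02] side [6.231e-01 2.397e-01 9.520e-02 6.314e-01 2.394e-01 4.270e-02 3.640e+02]
tape [0.581 0.309 0.068] fit top-5.. [5.892e-01 3.099e-01 6.650e-02 5.875e-01 2.921e-01 4.270e-02 1.430e+02] side [6.110e-01 2.974e-01 6.660e-02 6.064e-01 2.960e-01 3.690e-02 5.000e+01]
drill [ 0.437 -0.102  0.305] fit top-5.. [ 4.380e-01 -1.004e-01  3.035e-01  4.396e-01 -1.011e-01  2.400e-02
  3.880e+02] side [ 4.408e-01 -9.230e-02  3.031e-01  4.426e-01 
[... 341 characters left out ...]
e+02] side [7.354e-01 4.690e-02 1.312e-01 7.351e-01 5.050e-02 1.690e-02 3.500e+01]
bottle [0.681 0.218 0.206] fit top-5.. [6.876e-01 2.198e-01 2.059e-01 6.904e-01 2.210e-01 1.050e-02 4.300e+01] side [6.896e-01 2.234e-01 2.053e-01 6.904e-01 2.209e-01 8.900e-03 4.400e+01]
sprayer [0.552 0.41  0.146] fit top-5.. [5.433e-01 4.137e-01 1.447e-01 5.421e-01 4.309e-01 3.060e-02 7.300e+01] side [5.510e-01 4.237e-01 1.445e-01 5.488e-01 4.174e-01 1.640e-02 9.100e+01]
((0.5266250371932983, -0.1190965473651886), (0.16142457723617554, 0.2508821189403534), 41.099308013916016) [[ 0.38334188 -0.07762529]
 [ 0.54826325 -0.26668286]
 [ 0.66990817 -0.1605678 ]
 [ 0.5049868   0.02848977]] 0.01630061855189916 3166
```

View pics/crop.png

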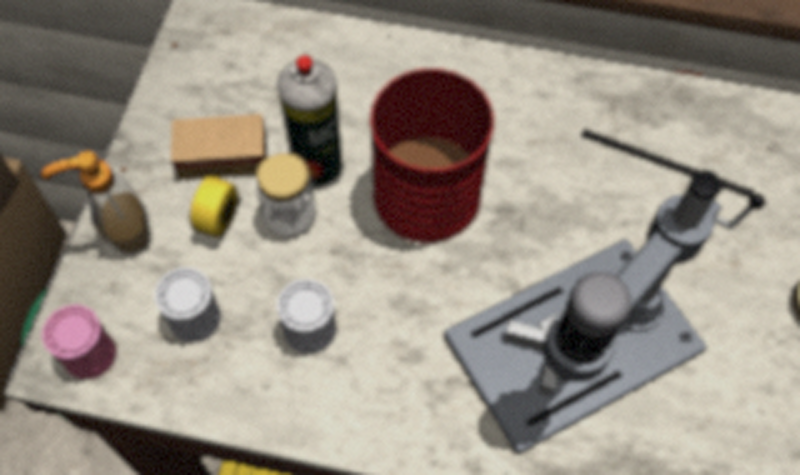

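The crop shows the two bare tins at (184,300) and (305,315), the pink one at (75,335), and the plate with its front pointing lower left. From the plate and column, the front is about 49° from -x and the seat is near (0.474,-0.059). The drill arm is at about +0.35 rad. I'll straddle the drill body with half-open fingers and swing it right.

Request:
move_arm(
  plan=[
    [-0.049, -0.032, -0.022, 0, 0, 0, 1],
    [-0.098, -0.064, -0.044, 0, 0, 0, 1],
    [-0.147, -0.096, -0.066, 0, 0, 0, 1],
    [-0.196, -0.128, -0.088, 0, 0, 0, 1],
    [-0.244, -0.161, -0.12, 0, 0, 0, 1],
  ],
)

```text
clock: 0.72
eef_pos: [0.3591, 0.3814, 0.3607]
orientation: [0.137, 0.991, -0.0, -0.0]
contact_force: [1.1, 0.5, 0.7]
gripper_width: 0.0857
finger_force: 0.0
```

Request:
move_arm(
  plan=[
    [-0.025, -0.053, -0.005, 0, 0, 0, 1],
    [-0.05, -0.106, -0.01, 0, 0, 0, 1],
    [-0.075, -0.159, -0.02, 0, 0, 0, 1],
    [-0.1, -0.212, -0.02, 0, 0, 0, 1],
    [-0.124, -0.265, -0.02, 0, 0, 0, 1],
  ],
)

```text
clock: 1.35
eef_pos: [0.4057, 0.0928, 0.3804]
orientation: [0.136, 0.991, 0.0, 0.0]
contact_force: [1.5, 0.1, -0.7]
gripper_width: 0.0853
finger_force: 0.0
```

Request:
move_arm(
  plan=[
    [-0.025, -0.053, 0, 0, 0, 0, 0.8],
    [-0.05, -0.106, 0, 0, 0, 0, 0.8],
    [-0.075, -0.159, 0, 0, 0, 0, 0.8],
    [-0.083, -0.177, 0, 0, 0, 0, 0.8],
    [-0.083, -0.177, 0, 0, 0, 0, 0.8],
  ],
)

```text
clock: 1.98
eef_pos: [0.4377, -0.0992, 0.3802]
orientation: [0.138, 0.99, -0.0, -0.0]
contact_force: [-0.1, 0.4, 0.1]
gripper_width: 0.0682
finger_force: 0.0
```

```bash
cat > go.py <<'E'
import sys
from h import *
from scipy.spatial.transform import Rotation as R
def go(*t):
    s=robot.get_state(); M=R.from_quat(s['orientation']).as_matrix()
    print(t,'tool shift',(M.T@(np.array(t)-s['eef_pos'])).round(4),'at',s['eef_pos'].round(4),'x',M[:,0].round(3),'y',M[:,1].round(3),'F',s['contact_force'].round(1))
E
python3 - <<'E'
from go import *
from m import *
go(.439,-.1005,.25)
snap('wrist','w0'); z=load('w0'); P=cloud(z)
print('drill',circ(P,(.439,-.1),.05,.295,.31),'col',circ(P,(.579,-.179),.03,.275,.29)); print(proj(z,[.439,-.1,.304]))
E
```

```text
(0.439, -0.1005, 0.25) tool shift [-0.0017 -0.0008  0.1302] at [ 0.4377 -0.0992  0.3802] x [-0.962  0.273  0.   ] y [ 0.273  0.962 -0.   ] F [-0.1  0.4  0.1]
drill [ 4.370e-01 -1.014e-01  3.016e-01  4.393e-01 -1.022e-01  2.430e-02
  3.284e+03] col [ 5.676e-01 -1.777e-01  2.791e-01  5.740e-01 -1.799e-01  1.340e-02
  1.880e+02]
(np.float64(262.17506976722194), np.float64(213.19675166874873))
```

Request:
move_arm(
  plan=[
    [-0.002, -0.001, 0.045, 0, 0, 0, 0.8],
    [-0.002, -0.001, 0.09, 0, 0, 0, 0.8],
    [-0.002, -0.001, 0.126, 0, 0, 0, 0.8],
    [-0.002, -0.001, 0.126, 0, 0, 0, 0.68],
    [-0.002, -0.001, 0.126, 0, 0, 0, 0.68],
  ],
)

```text
clock: 2.65
eef_pos: [0.4401, -0.0991, 0.2556]
orientation: [0.136, 0.991, 0.0, 0.001]
contact_force: [-0.4, 0.8, 0.8]
gripper_width: 0.0578
finger_force: 0.0
```

Request:
move_arm(
  plan=[
    [0.002, -0.015, 0, 0, 0, 0, 0.68],
    [0.004, -0.033, 0, 0, 0, 0, 0.68],
    [0.003, -0.049, 0, 0, 0, 0, 0.68],
    [0.002, -0.064, 0, 0, 0, 0, 0.68],
    [-0.002, -0.079, 0, 0, 0, 0, 0.68],
  ],
)

```text
clock: 3.28
eef_pos: [0.4199, -0.1766, 0.2555]
orientation: [0.136, 0.991, 0.001, 0.001]
contact_force: [-1.8, 4.7, -0.1]
gripper_width: 0.0581
finger_force: 2.0
```

Request:
move_arm(
  plan=[
    [-0.004, -0.015, 0, 0, 0, 0, 0.68],
    [-0.01, -0.029, 0, 0, 0, 0, 0.68],
    [-0.017, -0.042, 0, 0, 0, 0, 0.68],
    [-0.023, -0.052, 0, 0, 0, 0, 0.68],
    [-0.023, -0.052, 0, 0, 0, 0, 0.85],
  ],
)

```text
clock: 3.9
eef_pos: [0.4284, -0.2335, 0.2546]
orientation: [0.137, 0.991, -0.0, 0.0]
contact_force: [-0.4, -0.1, -0.7]
gripper_width: 0.0725
finger_force: 0.0
```

Run:
```python
from m import *
from go import *
snap('top','t1'); z=load('t1'); P=cloud(z)
go(.4282,-.2316,.25)
for n in range(6): pass
c=circ(P,(.425,-.22),.09,.295,.31); print(c)
```

```text
(0.4282, -0.2316, 0.25) tool shift [0.0004 0.0013 0.0045] at [ 0.4282 -0.2329  0.2545] x [-0.963  0.271 -0.   ] y [ 0.271  0.963 -0.   ] F [-0.6  0.1  1.2]
None
```

Request:
move_arm(
  plan=[
    [0, 0, -0.04, 0, 0, 0, 0.85],
    [0, 0, -0.08, 0, 0, 0, 0.85],
    [0, 0, -0.13, 0, 0, 0, 1],
    [0.02, 0.05, -0.13, 0, 0, 0.15, 1],
    [0.04, 0.1, -0.13, 0, 0, 0.3, 1],
  ],
)

```text
clock: 4.58
eef_pos: [0.4183, -0.1352, 0.3848]
orientation: [0.27, 0.963, 0.0, 0.0]
contact_force: [0.7, 0.6, -0.1]
gripper_width: 0.0856
finger_force: 0.0
```

Run:
```python
from m import *
from go import *
snap('top','t1'); z=load('t1'); P=cloud(z)
go(.479,.174,.20)
c=circ(P,(.425,-.22),.09,.295,.31); print(c)
az=np.degrees(np.arctan2(c[4]+.1795,c[3]-.5795)); print('az',az,'arm',np.radians(az%360-131.1))
m=(P[...,2]>.008)&(P[...,2]<.024)&(P[...,1]<.1)&(P[...,1]>-.35)
m=cv2.morphologyEx(m.astype(np.uint8),cv2.MORPH_OPEN,np.ones((3,3)))
n,l,st,cc=cv2.connectedComponentsWithStats(m); i=1+np.argmax(st[1:,4]); 
r=cv2.minAreaRect(P[l==i][:,:2].astype(np.float32)); print(r)
```

```text
(0.479, 0.174, 0.2) tool shift [0.1085 0.2899 0.1851] at [ 0.4181 -0.1299  0.3844] x [-0.849  0.528  0.001] y [0.528 0.849 0.002] F [4.7 4.1 3.1]
NoneTraceback (most recent call last):
  File "<stdin>", line 6, in <module>
TypeError: 'NoneType' object is not subscriptable
```

Request:
move_arm(
  plan=[
    [0.018, 0.05, 0, 0, 0, 0.1, 1],
    [0.036, 0.1, 0.02, 0, 0, 0.2, 1],
    [0.054, 0.15, 0.05, 0, 0, 0.28, 1],
    [0.072, 0.2, 0.08, 0, 0, 0.28, 1],
    [0.09, 0.245, 0.11, 0, 0, 0.28, 1],
  ],
)

```text
clock: 5.25
eef_pos: [0.4678, 0.122, 0.2737]
orientation: [0.399, 0.917, 0.0, 0.0]
contact_force: [1.5, -0.5, 0.0]
gripper_width: 0.0848
finger_force: 0.0
```

Run:
```python
from m import *
from go import *
snap('top','t2'); snap('wrist','w2'); z=load('t2'); P=cloud(z); W=cloud(load('w2'))
go(.479,.174,.20)
c=circ(P,(.425,-.22),.12,.295,.31); print(c)
print('tin wrist',circ(W,(.479,.174),.05,.06,.08), proj(load('w2'),[.479,.174,.07]))
m=(P[...,2]>.008)&(P[...,2]<.024)&(P[...,1]<.1)&(P[...,1]>-.35)
m=cv2.morphologyEx(m.astype(np.uint8),cv2.MORPH_OPEN,np.ones((3,3)))
n,l,st,cc=cv2.connectedComponentsWithStats(m); i=1+np.argmax(st[1:,4]); 
r=cv2.minAreaRect(P[l==i][:,:2].astype(np.float32)); print(r)
a=cv2.resize(z['im'][120:300,160:440,::-1],None,fx=2.8,fy=2.8,interpolation=cv2.INTER_CUBIC)
cv2.imwrite('pics/c2.png',a[:, :])
```

```text
(0.479, 0.174, 0.2) tool shift [0.0273 0.0431 0.0715] at [0.4666 0.1246 0.2716] x [-0.686  0.728  0.002] y [ 0.728  0.686 -0.003] F [-0.5 -1.8  0.9]
[ 4.239e-01 -2.260e-01  3.031e-01  4.264e-01 -2.275e-01  2.480e-02
  4.620e+02]
tin wrist [4.779e-01 1.736e-01 6.700e-02 4.783e-01 1.735e-01 3.090e-02 2.687e+03] (np.float64(301.77354207072256), np.float64(145.60281598213874))
((0.5263530611991882, -0.11878460645675659), (0.16132304072380066, 0.24967245757579803), 41.0391845703125)
```

View pics/c2.png

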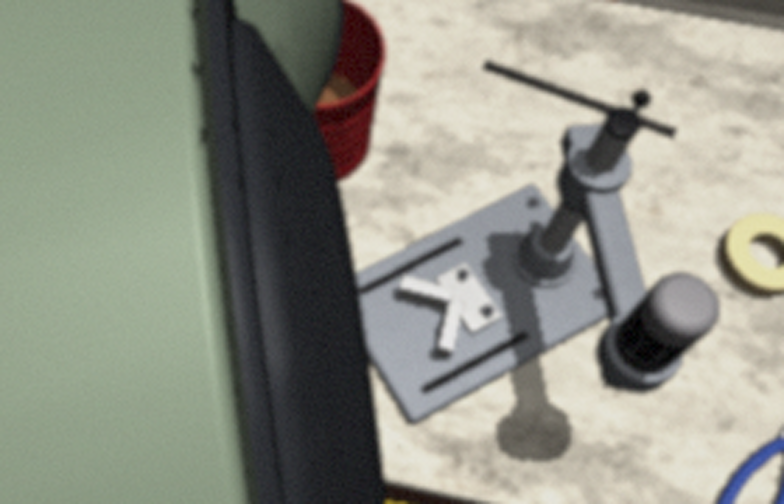

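The view shows the arm swung clear (drill at (675,320)), the plate free, and the V-block's jaws at (425,288) and (447,340) opening to the front. Next I'll grasp the right tin.

Request:
move_arm(
  plan=[
    [0.014, 0.022, 0.04, 0, 0, 0, 1],
    [0.027, 0.043, 0.09, 0, 0, 0, 1],
    [0.027, 0.043, 0.14, 0, 0, 0, 1],
    [0.027, 0.043, 0.19, 0, 0, 0, 1],
    [0.027, 0.043, 0.229, 0, 0, 0, 1],
  ],
)

```text
clock: 5.98
eef_pos: [0.4804, 0.169, 0.0439]
orientation: [0.399, 0.917, -0.0, -0.0]
contact_force: [1.5, 0.9, 0.6]
gripper_width: 0.0853
finger_force: 0.0
```

Run:
```python
from go import *
go(.4785,.1738,.042)
```

```text
(0.4785, 0.1738, 0.042) tool shift [0.0048 0.0019 0.0019] at [0.4804 0.169  0.0439] x [-0.681  0.732  0.   ] y [ 0.732  0.681 -0.001] F [1.5 0.9 0.6]
```

Request:
move_arm(
  plan=[
    [0.004, 0.002, 0.001, 0, 0, 0, 1],
    [0.004, 0.002, 0.001, 0, 0, 0, 0.5],
    [0.004, 0.002, 0.001, 0, 0, 0, 0.5],
    [0.004, 0.002, 0.001, 0, 0, 0, 0.5],
    [0.004, 0.002, 0.001, 0, 0, 0, 0.5],
  ],
)

```text
clock: 6.6
eef_pos: [0.4803, 0.1737, 0.0466]
orientation: [0.399, 0.917, 0.001, 0.001]
contact_force: [-3.1, -0.4, 13.0]
gripper_width: 0.0589
finger_force: 62.0
```

Request:
move_arm(
  plan=[
    [0, 0, -0.01, 0, 0, 0, 0.5],
    [0, 0, -0.03, 0, 0, 0, 0.5],
    [0, 0, -0.03, 0, 0, 0, 0.5],
    [0, 0, -0.03, 0, 0, 0, 0.5],
    [0, 0, -0.03, 0, 0, 0, 0.5],
  ],
)

```text
clock: 7.22
eef_pos: [0.4793, 0.1732, 0.0741]
orientation: [0.399, 0.917, -0.0, -0.0]
contact_force: [-0.5, 0.5, -4.8]
gripper_width: 0.0586
finger_force: 65.8
```

Run:
```python
from go import *
go(.4785,.1738,.043)
F=[]
for i in range(6): get_image('side'); F.append(robot.get_state()['contact_force'])
print(np.mean(F,0),np.std(F,0))
```

```text
(0.4785, 0.1738, 0.043) tool shift [ 0.001  -0.0002  0.0311] at [0.4793 0.1732 0.0741] x [-0.681  0.732  0.001] y [ 0.732  0.681 -0.001] F [-0.5  0.5 -4.8]
[ 0.2099162   0.54746197 -4.74484494] [0.42922009 0.5216105  0.2932329 ]
```

Lifted weight is about 4.7 N, so this is the full tin. I'll put it back and take the other one.

Request:
move_arm(
  plan=[
    [0, 0, 0.014, 0, 0, 0, 0.5],
    [0, 0, 0.024, 0, 0, 0, 0.5],
    [0, 0, 0.028, 0, 0, 0, 0.5],
    [0, 0, 0.028, 0, 0, 0, 0.8],
    [0, 0, 0.028, 0, 0, 0, 1],
  ],
)

```text
clock: 8.15
eef_pos: [0.4797, 0.1733, 0.0464]
orientation: [0.399, 0.917, 0.0, -0.0]
contact_force: [0.5, 0.5, 0.3]
gripper_width: 0.0834
finger_force: 0.0
```

Request:
move_arm(
  plan=[
    [0, 0, 0, 0, 0, 0, 1],
    [0, 0, -0.03, 0, 0, 0, 1],
    [0, 0, -0.07, 0, 0, 0, 1],
    [0, 0, -0.13, 0, 0, 0, 1],
    [0.03, 0.02, -0.16, 0, 0, 0, 1],
  ],
)

```text
clock: 8.78
eef_pos: [0.475, 0.2074, 0.2095]
orientation: [0.401, 0.916, 0.001, 0.001]
contact_force: [-0.5, 1.6, -0.0]
gripper_width: 0.0853
finger_force: 0.0
```

Run:
```python
from go import *
go(.464,.306,.20)
```

```text
(0.464, 0.306, 0.2) tool shift [0.08   0.0587 0.0096] at [0.475  0.2074 0.2095] x [-0.678  0.735 -0.001] y [0.735 0.678 0.003] F [-0.5  1.6 -0. ]
```

Request:
move_arm(
  plan=[
    [0.03, 0.02, 0, 0, 0, 0, 1],
    [0.06, 0.045, 0, 0, 0, 0, 1],
    [0.079, 0.058, 0, 0, 0, 0, 1],
    [0.079, 0.058, 0.01, 0, 0, 0, 1],
    [0.079, 0.058, 0.01, 0, 0, 0, 1],
  ],
)

```text
clock: 9.4
eef_pos: [0.4624, 0.3048, 0.1957]
orientation: [0.4, 0.917, -0.001, -0.0]
contact_force: [-1.0, -0.3, -0.2]
gripper_width: 0.0855
finger_force: 0.0
```

Run:
```python
from m import *
from go import *
snap('wrist','w3'); W=cloud(load('w3'))
c=circ(W,(.464,.306),.05,.06,.08); print(c); go(c[3],c[4],.045)
print('tinR',circ(W,(.48,.174),.05,.06,.08))
```

```text
[4.625e-01 3.061e-01 6.700e-02 4.629e-01 3.054e-01 3.080e-02 3.951e+03]
(np.float64(0.4629), np.float64(0.3054), 0.045) tool shift [0.0003 0.0008 0.1512] at [0.4627 0.3048 0.1962] x [-0.68   0.733 -0.   ] y [ 0.733  0.68  -0.001] F [ 0.4 -0.8 -0.4]
tinR [4.827e-01 1.780e-01 6.670e-02 4.783e-01 1.730e-01 3.160e-02 2.250e+03]
```

Request:
move_arm(
  plan=[
    [0, 0.001, 0.05, 0, 0, 0, 1],
    [0, 0.001, 0.1, 0, 0, 0, 1],
    [0, 0.001, 0.15, 0, 0, 0, 1],
    [0, 0.001, 0.15, 0, 0, 0, 1],
    [0, 0.001, 0.15, 0, 0, 0, 0.6],
  ],
)

```text
clock: 10.07
eef_pos: [0.4643, 0.3067, 0.0484]
orientation: [0.4, 0.917, 0.001, 0.0]
contact_force: [0.1, 1.0, 1.0]
gripper_width: 0.0699
finger_force: 0.0
```

Request:
move_arm(
  plan=[
    [0, 0, 0, 0, 0, 0, 0.5],
    [0, 0, 0, 0, 0, 0, 0.5],
    [0, 0, 0, 0, 0, 0, 0.5],
    [0, 0, -0.04, 0, 0, 0, 0.5],
    [0, 0, -0.08, 0, 0, 0, 0.5],
  ],
)

```text
clock: 10.7
eef_pos: [0.4636, 0.307, 0.1295]
orientation: [0.399, 0.917, 0.001, 0.0]
contact_force: [-0.0, -0.2, -1.1]
gripper_width: 0.0594
finger_force: 64.9
```

Request:
move_arm(
  plan=[
    [0, 0, -0.05, 0, 0, 0, 0.5],
    [0, 0, -0.08, 0, 0, 0, 0.5],
    [0, 0, -0.08, 0, 0, 0, 0.5],
    [0, 0, -0.08, 0, 0, 0, 0.5],
    [0, 0, -0.08, 0, 0, 0, 0.5],
  ],
)

```text
clock: 11.32
eef_pos: [0.463, 0.3066, 0.2062]
orientation: [0.399, 0.917, -0.0, -0.0]
contact_force: [-0.4, 0.9, -2.0]
gripper_width: 0.0594
finger_force: 65.0
```

Run:
```python
from m import *
from go import *
F=[]
for i in range(4): 
    snap('side','s4'); F.append(robot.get_state()['contact_force'])
print(np.mean(F,0)); s=robot.get_state(); p=s['eef_pos']
go(.474-.657*.025,-.059+.7535*.025,.20)
Q=cloud(load('s4')); print('tin top side', circ(Q,p[:2],.045,p[2]+.01,p[2]+.04))
m=(np.hypot(Q[...,0]-p[0],Q[...,1]-p[1])<.033)&(Q[...,2]<p[2]+.05)&(Q[...,2]>.02); q=Q[m]; print(q[:,2].min(),q[:,2].max(),p[2])
z=load('s4'); u,v=map(int,proj(z,p)); print(u,v); cv2.imwrite('pics/c4.png',cv2.resize(z['im'][max(0,v-80):v+80,max(0,u-100):u+100,::-1],None,fx=3.5,fy=3.5))
```

```text
[-0.10683397 -0.03681914 -0.50716832]
(0.45757499999999995, -0.0401625, 0.2) tool shift [-0.2502 -0.2402  0.0062] at [0.4631 0.3067 0.2061] x [-0.681  0.732  0.   ] y [ 0.732  0.681 -0.001] F [ 0.2 -0.2  0.7]
tin top side [4.617e-01 3.119e-01 2.270e-01 4.627e-01 3.085e-01 4.380e-02 6.930e+02]
0.15634452311451974 0.2559477940099693 0.20609066729808356
273 215
```

View pics/c4.png

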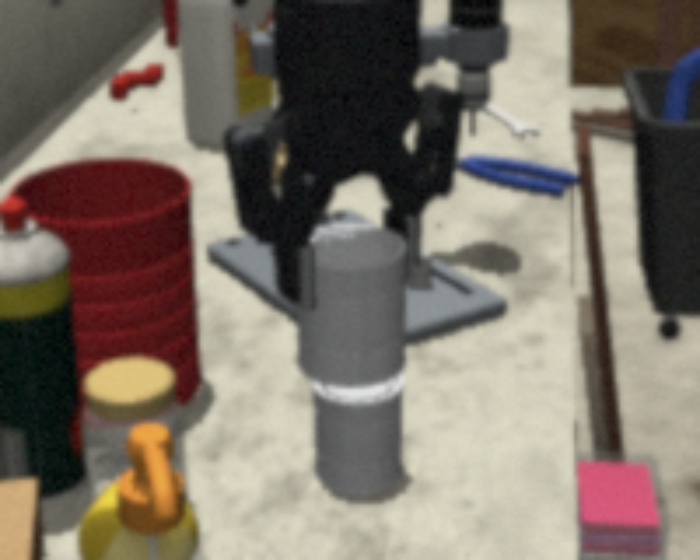

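The picture shows the tin gripped upright (centre about (355,290)), with the full tin standing behind and below it. The net load is well under 2 N, so this is the empty one. I'll carry it to a spot 25 mm in front of the seat.

Request:
move_arm(
  plan=[
    [-0.03, -0.03, 0, 0, 0, 0, 0.5],
    [-0.07, -0.067, 0, 0, 0, 0, 0.5],
    [-0.11, -0.105, 0, 0, 0, 0, 0.5],
    [-0.15, -0.144, 0, 0, 0, 0, 0.5],
    [-0.19, -0.182, 0, 0, 0, 0, 0.5],
  ],
)

```text
clock: 12.15
eef_pos: [0.4591, 0.042, 0.2064]
orientation: [0.399, 0.917, 0.0, -0.0]
contact_force: [1.4, -0.0, -0.6]
gripper_width: 0.0592
finger_force: 65.0
```

Request:
move_arm(
  plan=[
    [-0.03, -0.03, 0, 0, 0, 0, 0.5],
    [-0.05, -0.05, 0.02, 0, 0, 0, 0.5],
    [-0.06, -0.058, 0.05, 0, 0, 0, 0.5],
    [-0.06, -0.058, 0.09, 0, 0, 0, 0.5],
    [-0.06, -0.058, 0.1, 0, 0, 0, 0.5],
  ],
)

```text
clock: 12.78
eef_pos: [0.4566, -0.0399, 0.1048]
orientation: [0.4, 0.917, -0.001, -0.002]
contact_force: [-0.3, 0.1, -0.9]
gripper_width: 0.0595
finger_force: 65.0
```

Run:
```python
from m import *
from go import *
snap('side','s5'); snap('top','t5'); snap('wrist','w5')
p=robot.get_state()['eef_pos']
s=np.array([.5795-.16*.657,-.1795+.16*.7535]); print('seat',s)
go(s[0]-.657*.012,s[1]+.7535*.012,p[2]); go(s[0],s[1],p[2])
Q=cloud(load('s5')); m=(np.hypot(Q[...,0]-p[0],Q[...,1]-p[1])<.034)&(Q[...,2]<p[2]+.02)&(Q[...,2]>.03); print(np.percentile(Q[m][:,2],[0,1,50]),p[2])
m=(np.hypot(Q[...,0]-p[0],Q[...,1]-p[1])<.04)&(Q[...,2]<p[2])&(Q[...,2]>p[2]-.04); print('xy',Q[m].min(0),Q[m].max(0))
W=cloud(load('w5'))
m=(np.abs(W[...,0]-s[0])<.08)&(np.abs(W[...,1]-s[1])<.08)
print('lid wrist',circ(W,p[:2],.035,p[2]+.01,p[2]+.035))
for n in ('s5','w5'):
    z=load(n); u,v=map(int,proj(z,[*s,.02])); print(n,u,v)
    u=min(max(u,100),412); v=min(max(v,75),309)
    cv2.imwrite('pics/c_%s.png'%n,cv2.resize(z['im'][v-75:v+75,u-100:u+100,::-1],None,fx=4,fy=4,interpolation=cv2.INTER_CUBIC))
```

```text
seat [ 0.47438 -0.05894]
(np.float64(0.466496), np.float64(-0.04989799999999999), np.float64(0.10691945192369022)) tool shift [-0.0134 -0.0007 -0.    ] at [ 0.4579 -0.0396  0.1069] x [-0.681  0.732  0.   ] y [ 0.732  0.681 -0.   ] F [ 0.4  0.1 -0.5]
(np.float64(0.47438), np.float64(-0.05893999999999999), np.float64(0.10691945192369022)) tool shift [-0.0254 -0.0011 -0.    ] at [ 0.4579 -0.0396  0.1069] x [-0.681  0.732  0.   ] y [ 0.732  0.681 -0.   ] F [ 0.4  0.1 -0.5]
[0.05529029 0.05652388 0.09763695] 0.10691945192369022
xy [ 0.42469575 -0.05563325  0.06727052] [ 0.48830211 -0.00806137  0.10683895]
lid wrist [ 4.5610e-01 -3.8600e-02  1.2450e-01  4.5580e-01 -3.7400e-02  3.4400e-02
  1.7539e+04]
s5 287 219
w5 261 238
```

View pics/c_s5.png

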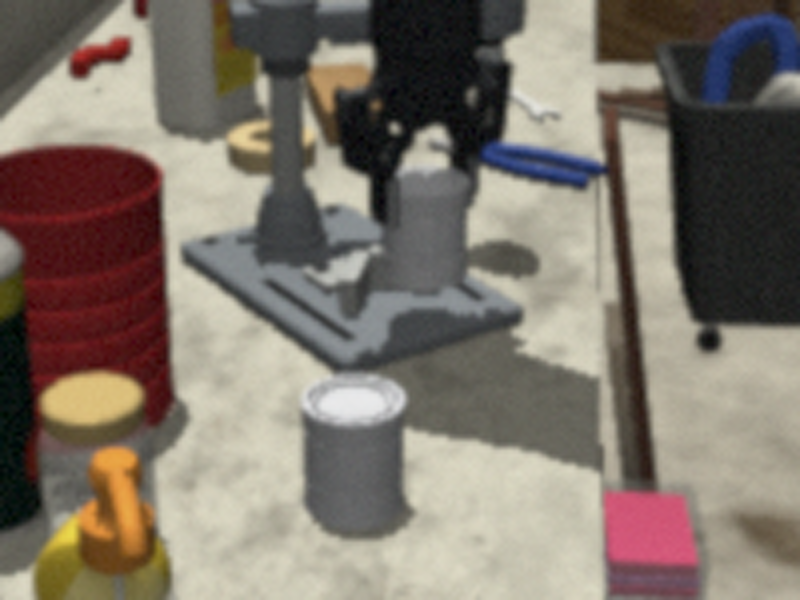

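The crop shows the tin held over the plate in front of the V-block (about (350,280)), with the full tin undisturbed at (355,450).

Request:
move_arm(
  plan=[
    [0, -0.001, 0.015, 0, 0, 0, 0.5],
    [0, -0.001, 0.03, 0, 0, 0, 0.5],
    [0, -0.001, 0.038, 0, 0, 0, 0.5],
    [-0.006, -0.001, 0.038, 0, 0, 0, 0.5],
    [-0.012, -0.001, 0.038, 0, 0, 0, 0.5],
  ],
)

```text
clock: 13.55
eef_pos: [0.4657, -0.0496, 0.0686]
orientation: [0.399, 0.917, 0.0, 0.0]
contact_force: [0.8, 0.8, -0.1]
gripper_width: 0.0588
finger_force: 65.1
```

Request:
move_arm(
  plan=[
    [-0.003, 0, 0, 0, 0, 0, 0.5],
    [-0.006, 0, 0, 0, 0, 0, 0.5],
    [-0.009, 0, 0, 0, 0, 0, 0.5],
    [-0.011, 0, 0, 0, 0, 0, 0.5],
    [-0.011, 0, 0, 0, 0, 0, 0.5],
  ],
)

```text
clock: 14.18
eef_pos: [0.4727, -0.0572, 0.0685]
orientation: [0.399, 0.917, 0.0, -0.0]
contact_force: [-0.7, 0.3, 0.4]
gripper_width: 0.0597
finger_force: 65.1
```

No contact yet, so I'll press on in small steps.

Request:
move_arm(
  plan=[
    [-0.001, 0, 0, 0, 0, 0, 0.5],
    [-0.002, 0, 0, 0, 0, 0, 0.5],
    [-0.003, 0, 0, 0, 0, 0, 0.5],
    [-0.004, 0, 0, 0, 0, 0, 0.5],
    [-0.004, 0, 0, 0, 0, 0, 0.5],
  ],
)

```text
clock: 14.8
eef_pos: [0.4745, -0.0598, 0.0682]
orientation: [0.399, 0.917, -0.0, -0.001]
contact_force: [-5.5, 2.5, 1.2]
gripper_width: 0.0594
finger_force: 65.2
```

Request:
move_arm(
  plan=[
    [-0.001, -0.001, 0, 0, 0, 0, 0.5],
    [-0.001, -0.001, 0.001, 0, 0, 0, 0.5],
    [-0.001, -0.001, 0.002, 0, 0, 0, 0.5],
    [-0.001, -0.001, 0.003, 0, 0, 0, 0.5],
    [-0.001, -0.001, 0.003, 0, 0, 0, 0.5],
  ],
)

```text
clock: 15.42
eef_pos: [0.4746, -0.0601, 0.0656]
orientation: [0.399, 0.917, 0.001, -0.001]
contact_force: [-8.1, 10.9, 14.2]
gripper_width: 0.0594
finger_force: 66.6
```

Request:
move_arm(
  plan=[
    [-0.001, -0.001, 0.002, 0, 0, 0, 0.72],
    [-0.001, -0.001, 0.002, 0, 0, 0, 0.85],
    [-0.001, -0.001, 0.002, 0, 0, 0, 1],
    [-0.001, -0.001, 0.002, 0, 0, 0, 1],
    [-0.001, -0.001, 0.002, 0, 0, 0, 1],
  ],
)

```text
clock: 16.05
eef_pos: [0.4753, -0.0629, 0.0634]
orientation: [0.399, 0.917, 0.0, -0.0]
contact_force: [-0.1, -0.3, -0.0]
gripper_width: 0.0852
finger_force: 0.0
```

Request:
move_arm(
  plan=[
    [0, 0, -0.03, 0, 0, 0, 1],
    [0, 0, -0.07, 0, 0, 0, 1],
    [0, 0, -0.11, 0, 0, 0, 1],
    [0.02, 0, -0.15, 0, 0, 0, 1],
    [0.03, 0, -0.18, 0, 0, 0, 1],
  ],
)

```text
clock: 16.68
eef_pos: [0.4545, -0.0405, 0.245]
orientation: [0.399, 0.917, 0.0, 0.0]
contact_force: [0.3, -0.4, -0.8]
gripper_width: 0.0855
finger_force: 0.0
```

Run:
```python
from m import *
from go import *
snap('side','s6'); snap('wrist','w6'); snap('top','t6')
s=[.4744,-.0589]
for n in('w6','s6','t6'):
    P=cloud(load(n)); print(n,'lid',circ(P,s,.045,.076,.094),'drill',circ(P,(.426,-.226),.04,.296,.31))
go(.41,-.21,.38)
z=load('w6'); u,v=map(int,proj(z,[*s,.086])); print(u,v); u=min(max(u,100),412); v=min(max(v,75),309)
cv2.imwrite('pics/c6.png',cv2.resize(z['im'][:,:,::-1],None,fx=1.5,fy=1.5))
```

```text
w6 lid [ 4.729e-01 -5.950e-02  8.290e-02  4.735e-01 -5.990e-02  3.090e-02
  2.921e+03] drill None
s6 lid [ 4.753e-01 -5.480e-02  8.370e-02  4.775e-01 -5.890e-02  3.380e-02
  2.070e+02] drill [ 0.4309 -0.2104  0.3012  0.4305 -0.2161  0.0143  7.    ]
t6 lid None drill [ 4.314e-01 -2.489e-01  3.018e-01  4.314e-01 -2.486e-01  4.800e-03
  6.000e+00]
(0.41, -0.21, 0.38) tool shift [-0.0933 -0.1483 -0.1357] at [ 0.4553 -0.0405  0.2446] x [-0.682  0.732 -0.001] y [0.732 0.682 0.003] F [-0.4  0.4 -1. ]
262 204
```

View pics/c6.png

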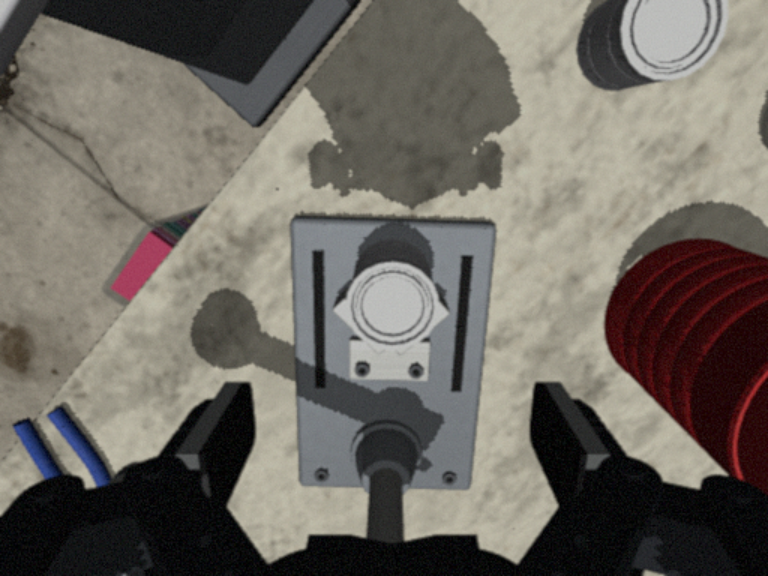

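The wrist view shows the tin (about (393,305)) seated evenly against both V jaws, with its lid measured within 2 mm of the seat. Next I'll move over to the drill.

Request:
move_arm(
  plan=[
    [0, 0, -0.055, 0, 0, -0.1, 1],
    [-0.02, -0.02, -0.1, 0, 0, -0.25, 1],
    [-0.05, -0.06, -0.135, 0, 0, -0.4, 1],
    [-0.083, -0.105, -0.135, 0, 0, -0.55, 0.8],
    [-0.117, -0.149, -0.135, 0, 0, -0.7, 0.8],
  ],
)

```text
clock: 17.45
eef_pos: [0.4269, -0.2213, 0.3779]
orientation: [0.07, 0.998, 0.0, -0.0]
contact_force: [1.0, -0.1, 0.3]
gripper_width: 0.0682
finger_force: 0.0
```

Request:
move_arm(
  plan=[
    [0, 0, 0, 0, 0, 0, 0.8],
    [0, 0, 0, 0, 0, 0, 0.8],
  ],
)

```text
clock: 17.7
eef_pos: [0.4274, -0.2195, 0.3775]
orientation: [0.073, 0.997, 0.0, -0.001]
contact_force: [-0.3, 0.5, -0.6]
gripper_width: 0.0687
finger_force: 0.0
```

Run:
```python
from m import *
from go import *
snap('wrist','w7'); P=cloud(load('w7')); c=circ(P,(.426,-.226),.05,.293,.312); print(c,'col',circ(P,(.579,-.1795),.03,.27,.29)); go(c[3],c[4],.255); print(robot.get_state()['qpos'].round(2), robot.get_state()['gripper_width'])
```

```text
[ 4.234e-01 -2.286e-01  3.015e-01  4.260e-01 -2.294e-01  2.440e-02
  3.447e+03] col [ 5.737e-01 -1.824e-01  2.794e-01  5.777e-01 -1.818e-01  1.470e-02
  7.210e+02]
(np.float64(0.426), np.float64(-0.2294), 0.255) tool shift [-1.000e-04 -1.060e-02  1.227e-01] at [ 0.4276 -0.219   0.3777] x [-0.989  0.145  0.001] y [0.145 0.989 0.001] F [ 0.4 -0.1 -0.1]
[-0.05  0.17  0.47  1.79 -0.08  1.21  1.87] 0.06816633478297648
```

Request:
move_arm(
  plan=[
    [0, -0.01, 0.01, 0, 0, 0, 0.85],
    [0, -0.01, 0.05, 0, 0, 0, 0.85],
    [0, -0.01, 0.1, 0, 0, 0, 0.85],
    [0, -0.01, 0.122, 0, 0, 0, 0.68],
    [0, -0.01, 0.122, 0, 0, 0, 0.68],
  ],
)

```text
clock: 18.38
eef_pos: [0.4252, -0.2293, 0.2549]
orientation: [0.072, 0.997, 0.0, -0.002]
contact_force: [0.4, 0.6, -0.3]
gripper_width: 0.0578
finger_force: 0.0
```

Run:
```python
from go import *
go(.4265,-.228,.255)
s=robot.get_state(); M=R.from_quat(s['orientation']).as_matrix(); p=s['eef_pos']
for a in (192,186.5,181,175.5,170,164.5,159,153.5,148,142.5,137,134,131.1,129):
    t=np.array([.5793+.16*np.cos(np.radians(a)),-.1795+.16*np.sin(np.radians(a)),p[2]]); print(a,(M.T@(t-p)).round(4)[:2])
```

```text
(0.4265, -0.228, 0.255) tool shift [-0.0011  0.0014 -0.0001] at [ 0.4252 -0.2293  0.2549] x [-0.99   0.144  0.003] y [0.144 0.99  0.   ] F [ 0.4  0.6 -0.3]
192 [0.0047 0.016 ]
186.5 [0.0093 0.0306]
181 [0.0126 0.0456]
175.5 [0.0143 0.0609]
170 [0.0146 0.0762]
164.5 [0.0134 0.0915]
159 [0.0107 0.1067]
153.5 [0.0067 0.1215]
148 [0.0012 0.1358]
142.5 [-0.0057  0.1496]
137 [-0.0138  0.1626]
134 [-0.0187  0.1693]
131.1 [-0.0239  0.1756]
129 [-0.0278  0.18  ]
```

Request:
move_arm(
  plan=[
    [0.004, 0.016, 0, 0, 0, 0.06, 0.68],
    [0.009, 0.031, 0, 0, 0, 0.12, 0.68],
    [0.012, 0.046, 0, 0, 0, 0.18, 0.68],
    [0.014, 0.061, 0, 0, 0, 0.24, 0.68],
    [0.014, 0.076, 0, 0, 0, 0.3, 0.68],
  ],
)

```text
clock: 19.0
eef_pos: [0.4225, -0.1524, 0.2572]
orientation: [0.222, 0.975, 0.0, -0.0]
contact_force: [-5.5, -3.3, -0.5]
gripper_width: 0.0581
finger_force: 2.9
```

Run:
```python
from go import *
go(.4265,-.228,.255)
s=robot.get_state(); M=R.from_quat(s['orientation']).as_matrix(); p=s['eef_pos']
for a in (170,164.5,159,153.5,148,142.5,137):
    t=np.array([.5793+.16*np.cos(np.radians(a)),-.1795+.16*np.sin(np.radians(a)),p[2]]); print(a,(M.T@(t-p)).round(4)[:2])
```

```text
(0.4265, -0.228, 0.255) tool shift [-0.0363 -0.0664  0.0022] at [ 0.4225 -0.1524  0.2572] x [-0.901  0.433  0.   ] y [ 0.433  0.901 -0.   ] F [-5.5 -3.3 -0.5]
170 [0.001  0.0003]
164.5 [0.0044 0.0153]
159 [0.0064 0.0305]
153.5 [0.0069 0.0459]
148 [0.0059 0.0612]
142.5 [0.0035 0.0764]
137 [-0.0004  0.0912]
```

Request:
move_arm(
  plan=[
    [0.004, 0.015, 0, 0, 0, 0.05, 0.68],
    [0.006, 0.03, 0, 0, 0, 0.1, 0.68],
    [0.007, 0.045, 0, 0, 0, 0.15, 0.68],
    [0.006, 0.061, 0, 0, 0, 0.2, 0.68],
    [0.004, 0.074, 0, 0, 0, 0.25, 0.68],
  ],
)

```text
clock: 19.62
eef_pos: [0.4512, -0.0835, 0.2572]
orientation: [0.341, 0.94, 0.0, -0.0]
contact_force: [-4.8, -0.8, 0.2]
gripper_width: 0.0584
finger_force: 2.3
```

Run:
```python
from go import *
from m import *
snap('side','s8'); Q=cloud(load('s8'))
print(circ(Q,(.4527,-.0818),.04,.2,.21))
s=robot.get_state(); M=R.from_quat(s['orientation']).as_matrix(); p=s['eef_pos']; print(p,s['contact_force'])
print(np.degrees(np.arctan2(*(p[:2]-[.5793,-.1795])[::-1])))
for a in (142.5,140,137,134,131,129,127):
    t=np.array([.5793+.16*np.cos(np.radians(a)),-.1795+.16*np.sin(np.radians(a)),p[2]]); print(a,(M.T@(t-p)).round(4)[:2])
```

```text
[ 4.529e-01 -6.880e-02  2.051e-01  4.557e-01 -8.470e-02  3.570e-02
  8.800e+01]
[ 0.45231173 -0.08211768  0.25720918] [ 0.81329602  2.30477375 -0.33661029]
142.51681868012872
142.5 [-0.  0.]
140 [0.0001 0.007 ]
137 [-0.0001  0.0154]
134 [-0.0008  0.0238]
131 [-0.0019  0.0321]
129 [-0.0028  0.0376]
127 [-0.004  0.043]
```

Request:
move_arm(
  plan=[
    [0, 0.009, 0, 0, 0, 0, 0.68],
    [0, 0.018, 0, 0, 0, 0, 0.68],
    [-0.001, 0.026, 0, 0, 0, 0, 0.68],
    [-0.002, 0.032, 0, 0, 0, 0, 0.68],
    [-0.002, 0.036, 0, 0, 0, 0, 0.68],
  ],
)

```text
clock: 20.3
eef_pos: [0.4762, -0.0573, 0.2565]
orientation: [0.34, 0.94, 0.0, -0.0]
contact_force: [-2.7, -1.7, 1.3]
gripper_width: 0.058
finger_force: 1.6
```

Request:
move_arm(
  plan=[
    [0, 0, 0, 0, 0, 0, 0.68],
    [0, 0, 0, 0, 0, 0, 0.9],
    [0, 0, -0.04, 0, 0, 0, 0.9],
    [0, 0, -0.08, 0, 0, 0, 0.9],
    [0, 0, -0.125, 0, 0, 0, 0.9],
  ],
)

```text
clock: 20.92
eef_pos: [0.4757, -0.0576, 0.3828]
orientation: [0.341, 0.94, 0.0, -0.0]
contact_force: [0.5, 0.5, -0.3]
gripper_width: 0.0771
finger_force: 0.0
```

Run:
```python
from go import *
from m import *
snap('wrist','w9'); snap('side','s9')
for n in ('w9','s9'):
    P=cloud(load(n)); c=circ(P,(.4744,-.0589),.05,.293,.312); print(n,c,'col',circ(P,(.579,-.1795),.03,.27,.29))
    if c is not None: print(np.degrees(np.arctan2(c[4]+.1795,c[3]-.5793)))
go(.4744,-.0589,.38)
z=load('s9');u,v=map(int,proj(z,[.4744,-.0589,.12])); print(u,v); cv2.imwrite('pics/c9.png',cv2.resize(z['im'][v-60:v+60,u-80:u+80,::-1],None,fx=5,fy=5,interpolation=cv2.INTER_CUBIC))
```

```text
w9 [ 4.707e-01 -5.930e-02  3.016e-01  4.726e-01 -6.090e-02  2.420e-02
  3.305e+03] col [ 5.716e-01 -1.733e-01  2.778e-01  5.759e-01 -1.780e-01  1.360e-02
  3.620e+02]
131.97653443984132
s9 [ 4.740e-01 -4.850e-02  3.003e-01  4.753e-01 -5.850e-02  2.410e-02
  1.140e+02] col [ 5.793e-01 -1.726e-01  2.785e-01  5.804e-01 -1.760e-01  1.310e-02
  5.100e+01]
130.67919504501555
(0.4744, -0.0589, 0.38) tool shift [ 0.0016 -0.0026  0.0054] at [ 0.4773 -0.0579  0.3855] x [-0.768  0.641 -0.004] y [0.641 0.768 0.005] F [ 0.3  0.4 -0.6]
287 188
```

View pics/c9.png

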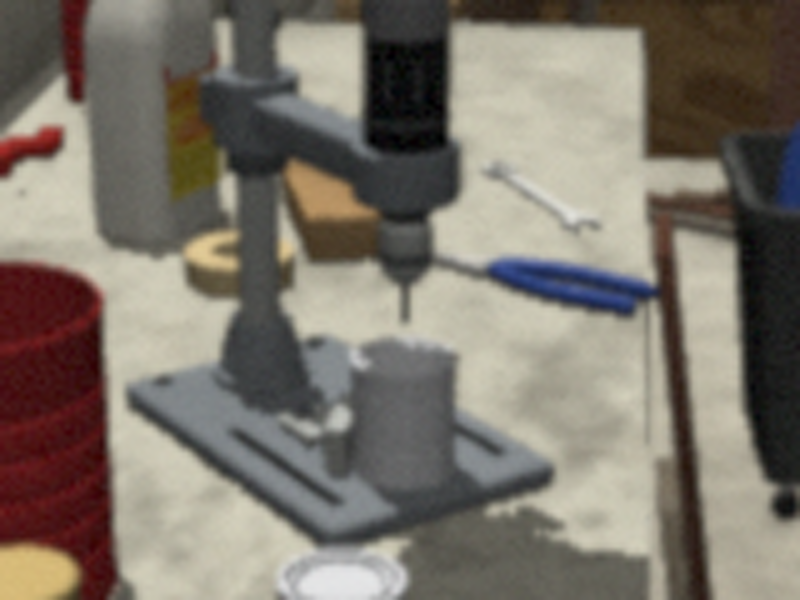

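The side crop shows the bit at (405,305) over the middle of the seated tin's lid. The measured drill axis is within about 2 mm of the seat in both views, and the gripper is clear above. I'm handing in.

```bash
python3 -c "
from plant import robot
print(robot.close_job())"
```

```text
the job is handed in; nothing more can be done
None
```

The job is handed in: the empty tin stands seated in the V-block, the drill bit is over its lid to within about 2 mm by the cameras, and the full tin is back within a few millimetres of where it stood; the final judgement was not shown.

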